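Open the tube drawer and hold its cover at the balance point

TASK

The blue-fronted tube drawer is ajar: gently pull it out of the cabinet to its stop, the green-framed cover staying shut meanwhile. Then pinch the black T-grip on the cover and swing the cover slowly up until it stands straight up at its balance point, where it would fall neither shut nor backwards, without ever letting it flop over backwards or letting the drawer slide back in. Finish while still holding the cover still there in the fingers, so that a colleague can fit the lid stay; leave the tube rack, the red tray and the jar as they are.

Things in the scene. Friction and masses are not known exactly. Their poses are not given: they have to be found in the camera images.
- cabinet: White tube cabinet fixed to the table, 280 (x) x 280 (y) x 135 mm high, place and yaw varying. Origin on the table below the middle of its front face; its own -x points out of that face, the way the drawer comes out; z is up. The shut drawer is flush with the face.
- drawer (a joint): How far the drawer is pulled out, in m: 0 shut, 0.16 at its stop. It slides along the cabinet's -x with about 2.5 N of friction and stays where it is left; begins 0.015 to 0.05 out. Blue front panel 250 mm wide, its top edge 117 mm above the table.
- pull (a point): Centre of the drawer's steel pull bar: round, 12 mm thick, 110 mm long along the cabinet's y, its centre line 45 mm in front of the drawer's front panel (39 mm clear gap) and 105 mm above the table, a leg to the panel at each end. Moves with the drawer; axes as the cabinet's.
- flap (a joint): Angle of the cover in rad: 0 lying shut at the drawer's rim, 1.571 straight up (its balance point), 2.2 flopped back at its stop. The T-grip rises and goes back towards the cabinet (turning about the cover's +y). The hinge is almost free: let go below 1.571 the cover falls shut, above it backwards. Pinched across its ends (along y), the T-grip can turn between the finger pads.
- cover: Cover, about 0.2 kg: clear panel in green frame, 216 mm wide (y), 5 thick, reaching 65 from the hinge. Origin: centre of its black T-grip, a round bar 14 thick, 34 long along y, on an 8 mm stem, 30 past the free edge. Hinge axis: along y, 95 mm from the origin on its +x, in its plane. Shut: level, axes as the cabinet's, origin 108 mm above the table, 40 behind the front panel's outside, 50 above the drawer floor.
- rack_mid (a point): Bystander: a loose rack of tubes with purple caps, 85 x 110 x 100 mm high, on the table to one side; the point is 50 mm above its underside.
- tray_mid (a point): Bystander: a loose open red tray, 100 x 110 x 40 mm high, to the other side; the point is 20 mm above its underside.
- jar_mid (a point): Bystander: a loose clear jar with a yellow lid, 52 mm across and 65 mm high, standing on the table to the left; the point is half-way up it.

How it is judged:
By the outcome, as a careful person would: the job done as asked, in the order asked, and still so for the second after the job is handed in, while the arm keeps its last pose, push and grip.
It also fails if it takes over 64 s, if anything falls off the work surface, if the arm or the gripper's body presses on something with over 40 N, if the wrist force passes 120 N, or if a joint passes its speed limit or range.

ROBOT

A 6-joint arm with a two-finger parallel gripper is mounted at the origin on the work surface. World frame = base frame: x ahead of the robot, y to its left, z up, the work surface at z = 0. Lengths are in m, angles in rad, forces in N, time in s.
With the tool pointing down it reaches from about 0.375 to 0.975 m from the base axis. Payload 3.8 kg.
Tool frame: the origin (TCP) lies on the centre line of the jaws, within the pads' length; the fingertips stand 19 mm ahead of it and the grasp point (between the pads) is the TCP; z points along the fingers, y is the line along which they close (so a half turn about z gives the same grasp; the last joint's range is limited). The gripper opens to 88 mm and grips with 3 to 60 N. Pads are 18 mm wide; open, the fingers measure 123 mm over their backs; the gripper's body (75 mm by 187 mm) begins 45 mm behind the grasp point.
Start: joints at [-1.14, 0.264, 1.604, -0, 1.274, -0.037], TCP at [0.304, -0.602, 0.258] pointing down, gripper open.
Joint ranges: [-2.63, 2.63], [-0.94, 2.18], [0.31, 2.57], [-1.31, 4.45], [0, 2.66], [-2.55, 2.55]. Speed limits (rad/s): [2.57, 2.57, 3.14, 3.14, 3.14, 3.14].

INTERFACE

Orientations are given as a unit quaternion [w, x, y, z].
In Python, from cell import sensors, grab_frame, calibration, job, search_frame, regions_of gives the robot as it stands.
- The arm moves only by the tool apply_moves, never from a script. Its argument "moves" is one flat list of numbers, 5 for each row, row after row: the opening in per cent of the stroke, from 0 (shut) to 100 (fully open), then the shift along the world's x, y, z in m, then the turn about the world's z in degrees. A call has 1 to 5 rows; each row shifts and turns the commanded pose from where the row before left it; what a row does not reach is not made up. A row lasts 1/12 s, in which the tool goes at most 41.7 mm and 7.16 degrees, less where a joint would pass 70% of its speed; a pose out of reach is approached as far as the arm can. A call is refused whole if a number of a shift passes 0.0417 or a number of a turn 7.16, either way. A call with a gripper value outside its range is refused whole. The fingers move at their own pace and stop on an object; "squeeze" is the grip in N (left out, the last holds). Time passes only in rows, so rows that do not move let the fingers close. It gives the time, the measured TCP pose, the force, the opening and the grip force at its end, in the units of the state.
- sensors.read_state(): the state, without advancing time (a new reading comes with each control period).
- grab_frame(name): name is "side" or "top" or "wrist"; returns the picture (420x560x3 uint8, red, green, blue); there is no depth.
- calibration(name): a dict with "fx", "fy", "cx", "cy" (pixels), "origin" and "attitude" of the camera in the world. Camera axes: x right, y down, z forward; pixel columns grow to the right and rows downward; lengths in m; the calibration is good to about 2 mm. A picture is of the moment at which its call begins: read the wrist's pose just before it. calibration takes no time and is no camera call; for the wrist camera it gives the pose at the moment of the call.
- job.hand_in(): hands the job in; it is judged then, once.
Trained networks look in the newest picture that a camera, given by its name, has taken for a name from the list of things; names that differ only in an ending like _2 or _b are one class to them, and where a whole thing is asked for, a point or a joint stands for the part that bears it (a point fixed in the world has none). Each returns a list of dicts, best first, with "p" (0 to 1); they miss things now and then, are a little off and sometimes report something else, mostly with a low value. They report only what shows in the picture. A call takes as long as a camera call.
- search_frame(camera, query): "xyz" ([x, y, z] in m, in world coordinates, good to about 4 mm: the middle of the surface that is visible of it).
- regions_of(camera, query): "mask" (420x560 bool, what is visible of it).
The state is a dict: "time": time; "joints": joint angles; "joint_vel": joint speeds; "joint_torque": joint torques, N m; "tcp_pos": TCP position; "tool_rot": TCP orientation; "force": force on the tool from outside, world axes, zero at the start; "wrist_torque": the same for the moment, N m; "gripper_width": opening from 0.0 (shut) to 1.0 (fully open); "finger_force": force on a finger pad.
Only numpy, scipy, OpenCV 4.12 (cv2) and the standard library are available. Lean on these libraries where they do the work, as an engineer would, in place of code of your own. Each camera call takes 0.05 s, during which the arm holds its last target. There are 200 camera calls.

## Working session

There is one attempt and no reset: what is moved stays moved. The work goes in short steps, Python scripts to look and compute and a tool call to move; the robot and the scene stay as the last step left them, time stands still between calls to the robot, and variables do not carry over. Pictures are saved under pics/ and viewed, at most 10 in all, crops included, and the job is handed in when it is done.

Besides the shell and the picture viewer there is one more tool, called after ">>>" by a JSON object that holds its "fn" and its "kwargs". apply_moves: Moves the arm, as the interface text tells. Its arguments: {"type":"object","properties":{"moves":{"type":"array"},"squeeze":{"type":"number"}},"required":["moves"]}

```bash
mkdir -p pics; python3 - <<'E'
from cell import *
import cv2,numpy as np
s=sensors.read_state();print(s)
fr=[]
for c in ("side","top"):
    f=grab_frame(c);fr.append(f);cv2.imwrite(f"pics/{c}0.png",f[...,::-1])
    for q in ("cabinet","drawer","pull","cover","flap","rack_mid","tray_mid","jar_mid"):
        try:
            print(c,q,[(np.round(d["xyz"],3).tolist(),round(d["p"],2)) for d in search_frame(c,q)[:2]])
        except Exception as e: print(c,q,e)
    k=calibration(c);print(k)
E
```

```text
{'time': 0.0, 'joints': array([-1.13989106e+00,  2.64750003e-01,  1.60534007e+00,  2.19704228e-05,
        1.27366780e+00, -3.69474635e-02]), 'joint_vel': array([-0.00139468,  0.00050767, -0.00022331,  0.0010597 ,  0.00085766,
        0.00102093]), 'joint_torque': array([-2.01652569e-03, -5.02110744e+01, -3.56881571e+01,  7.29619316e-02,
        2.93663051e-02, -2.28054096e-04]), 'tcp_pos': array([ 0.30411159, -0.60188967,  0.25640838]), 'tool_rot': array([-1.06372716e-03,  9.72763947e-01,  2.31795450e-01, -2.01577110e-04]), 'force': array([-0.54901027,  0.42847531,  0.68688539]), 'wrist_torque': array([-0.06177809, -0.02076856,  0.03270092]), 'finger_force': 0.0, 'gripper_width': 0.9996915164167872}
side cabinet [([0.778, 0.096, 0.133], 0.67), ([0.637, -0.38, 0.069], 0.63)]
side drawer [([0.64, 0.044, 0.106], 0.58)]
side pull [([0.64, 0.044, 0.11], 0.83)]
side cover []
side flap []
side rack_mid [([0.639, -0.375, 0.071], 0.86)]
side tray_mid [([0.634, 0.386, 0.004], 0.59)]
side jar_mid [([0.395, 0.425, 0.066], 0.57)]
{'fx': 438.9854047381214, 'fy': 438.9854047381214, 'cx': 284.9769306874448, 'cy': 209.91621088177985, 'origin': array([0.51686578, 0.77187955, 0.85332963]), 'attitude': array([ 0.02084963, -0.03629366,  0.92182878, -0.38533073])}
top cabinet [([0.77, 0.025, 0.129], 0.86)]
top drawer [([0.639, 0.031, 0.112], 0.72)]
top pull [([0.638, 0.03, 0.11], 0.68)]
top cover []
top flap []
top rack_mid [([0.63, -0.413, 0.083], 0.6)]
top tray_mid [([0.631, 0.39, 0.008], 0.92)]
top jar_mid [([0.389, 0.402, 0.068], 0.88)]
{'fx': 530.552346629921, 'fy': 530.552346629921, 'cx': 278.48147986290644, 'cy': 209.82888524838714, 'origin': array([ 0.39934167, -0.01602508,  1.470998  ]), 'attitude': array([ 0.05925729, -0.69503668,  0.71519227, -0.04373344])}
```

View pics/side0.png

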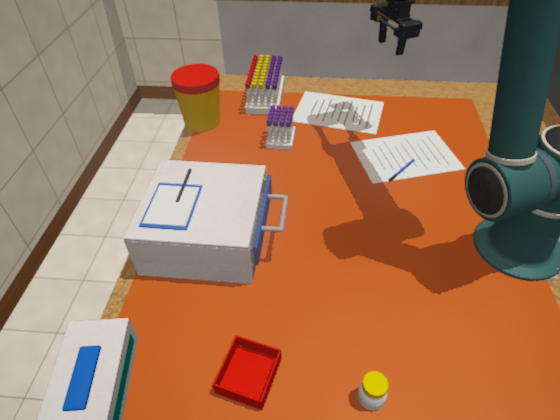

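View pics/top0.png

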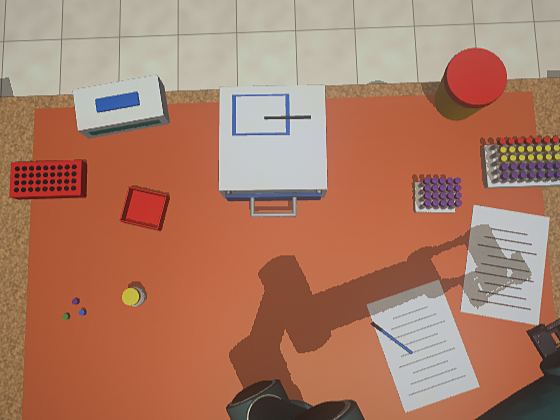

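The pictures show the pull bar at top (251–296, 214), the cabinet's top corners at (220,87), (326,86), (326,191) and (219,190), and the cover hidden inside the cabinet. Next I need the yaw.

```bash
cat > h.py <<'E'
from cell import *
import cv2,numpy as np
from scipy.spatial.transform import Rotation as R
def ray(c,uv,z,k=None):
    k=k or calibration(c);q=k["attitude"];M=R.from_quat([q[1],q[2],q[3],q[0]])
    d=M.apply([(uv[0]-k["cx"])/k["fx"],(uv[1]-k["cy"])/k["fy"],1.]);o=k["origin"]
    return o+d*(z-o[2])/d[2]
def proj(c,p,k=None):
    k=k or calibration(c);q=k["attitude"];M=R.from_quat([q[1],q[2],q[3],q[0]])
    v=M.inv().apply(np.array(p)-k["origin"]);return v[0]/v[2]*k["fx"]+k["cx"],v[1]/v[2]*k["fy"]+k["cy"]
E
python3 - <<'E'
from h import *
f=cv2.imread("pics/top0.png")
cv2.imwrite("pics/crop.png",cv2.resize(f[170:230,205:345],(784,336),interpolation=cv2.INTER_CUBIC))
for uv in [(220,87),(326,86),(326,191),(219,190)]: print(ray("top",uv,.135))
for uv in [(251,214),(296,214)]: print(ray("top",uv,.105))
grab_frame("top"); m=regions_of("top","pull")
print([(x["p"],x["mask"].sum()) for x in m])
ys,xs=np.nonzero(m[0]["mask"]); print(xs.min(),xs.max(),ys.min(),ys.max())
m=regions_of("top","cabinet")[0]["mask"]
r=cv2.minAreaRect(np.argwhere(m)[:,::-1].astype(np.float32)); b=cv2.boxPoints(r);print(r)
for p in b: print(ray("top",p,.135))
E
```

```text
[0.92853804 0.1564454  0.135     ]
[ 0.92116511 -0.12304346  0.135     ]
[ 0.64082551 -0.11188127  0.135     ]
[0.65198847 0.16200945 0.135     ]
[0.59154909 0.08316255 0.105     ]
[ 0.5880189  -0.03386791  0.105     ]
[]Traceback (most recent call last):
  File "<stdin>", line 8, in <module>
IndexError: list index out of range
```

View pics/crop.png

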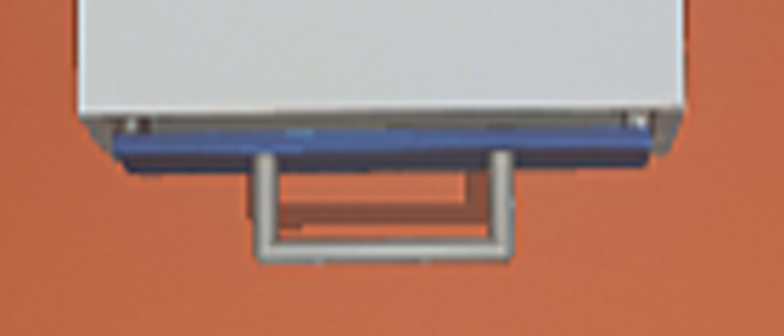

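The crop shows the bar from (251.1,214.6) to (296.6,214.1) and the face's top edge from (219.3,190.0) to (327,188.8).

```bash
python3 - <<'E'
from h import *
A=[ray("top",u,.135) for u in [(219.3,190.0),(327,188.8)]]
B=[ray("top",u,.105) for u in [(251.1,214.6),(296.6,214.1)]]
C=[ray("top",u,.135) for u in [(219.5,87),(326,86)]]
for P in (A,B,C):
    d=P[0]-P[1]; print(np.round(P,4).tolist(),"yaw",np.degrees(np.arctan2(-d[0],d[1])),np.linalg.norm(d),(P[0]+P[1])/2)
s=sensors.read_state();q=s["tool_rot"];print(R.from_quat([q[1],q[2],q[3],q[0]]).as_matrix().round(3),s["time"])
E
```

```text
[[0.652, 0.1612, 0.135], [0.6465, -0.1147, 0.135]] yaw -1.1445932205737777 0.27594987614401983 [0.64920819 0.02329007 0.135     ]
[[0.59, 0.0829, 0.105], [0.5877, -0.0354, 0.105]] yaw -1.0916285787786681 0.11837066462072618 [0.58883738 0.02375785 0.105     ]
[[0.9286, 0.1578, 0.135], [0.9212, -0.123, 0.135]] yaw -1.51377550235594 0.2809113721538995 [0.92487557 0.01736321 0.135     ]
[[ 0.893  0.451  0.   ]
 [ 0.451 -0.893 -0.   ]
 [-0.     0.    -1.   ]] 1.0
```

>>> {"fn": "apply_moves", "kwargs": {"moves": [45,0.0165,0.0365,0,6.2,45,0.0165,0.0365,0,6.2,45,0.0165,0.0365,0,6.2,45,0.0165,0.0365,0,6.2,45,0.0165,0.0365,0,6.2], "squeeze": 15}}

```text
time: 1.42
tcp_pos: [0.3872, -0.4184, 0.2578]
tool_rot: [0.0, 0.874, 0.485, 0.0]
force: [1.1, 0.2, -0.3]
gripper_width: 0.648
finger_force: 0.0
```

>>> {"fn": "apply_moves", "kwargs": {"moves": [45,0.0165,0.0365,0,6.2,45,0.0165,0.0365,0,6.2,45,0.0165,0.0365,0,6.2,45,0.0165,0.0365,0,6.2,45,0.0165,0.0365,0,6.2]}}

```text
time: 1.83
tcp_pos: [0.4698, -0.2357, 0.2581]
tool_rot: [0.0, 0.713, 0.701, 0.0]
force: [0.5, -0.3, -0.4]
gripper_width: 0.449
finger_force: 0.0
```

>>> {"fn": "apply_moves", "kwargs": {"moves": [45,0.0165,0.0365,0,0,45,0.0165,0.0365,0,0,45,0.0165,0.0365,0,0,45,0.0165,0.0365,0,0,45,0,0,0,0]}}

```text
time: 2.25
tcp_pos: [0.5375, -0.0856, 0.2581]
tool_rot: [-0.0, 0.713, 0.702, 0.002]
force: [0.1, -0.2, 0.2]
gripper_width: 0.449
finger_force: 0.0
```

>>> {"fn": "apply_moves", "kwargs": {"moves": [45,0.0171,0.0365,0,0,45,0.0171,0.0365,0,0,45,0.0171,0.0365,0,0,45,0,0,-0.034,0,45,0,0,-0.034,0]}}

```text
time: 2.67
tcp_pos: [0.5899, 0.0201, 0.1921]
tool_rot: [0.003, 0.713, 0.701, 0.003]
force: [-0.4, -0.5, 0.4]
gripper_width: 0.447
finger_force: 0.0
```

```bash
python3 - <<'E'
from h import *
s=sensors.read_state();print(s["tcp_pos"],s["force"])
k=calibration("wrist");f=grab_frame("wrist");cv2.imwrite("pics/w1.png",f[...,::-1]);print(proj("wrist",[.589,.0238,.105],k))
for q in ("pull","drawer","cabinet"): print(q,[(np.round(d["xyz"],4),d["p"]) for d in search_frame("wrist",q)[:2]])
print(k)
E
```

```text
[0.58992059 0.02006182 0.19211828] [-0.43826899 -0.51389363  0.42346334]
(np.float64(274.9689568155006), np.float64(219.12583718868964))
pull [(array([0.6346, 0.0655, 0.1086]), 0.85)]
drawer [(array([0.6371, 0.0665, 0.1094]), 0.81)]
cabinet [(array([0.6827, 0.0767, 0.1367]), 0.62)]
{'fx': 315.0382947265901, 'fy': 315.0382947265901, 'cx': 276.64226771951706, 'cy': 209.19694701471786, 'origin': array([0.58976477, 0.09846655, 0.31941848]), 'attitude': array([ 0.15124674,  0.98844841, -0.00931665,  0.00271385])}
```

View pics/w1.png

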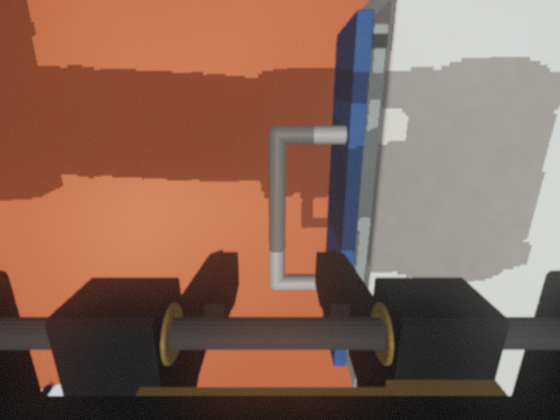

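The wrist view shows the bar at column 276 (rows 135–283), centred between the fingertips at 225 and 330. I'll descend onto it.

>>> {"fn": "apply_moves", "kwargs": {"moves": [45,0,0.003,-0.03,0,45,0,0.003,-0.025,0,45,0,0,-0.015,0,45,0,0,-0.012,0,45,0,0,0,0]}}

```text
time: 3.28
tcp_pos: [0.5863, 0.0233, 0.1072]
tool_rot: [-0.0, 0.715, 0.699, -0.0]
force: [-0.0, 0.6, 0.4]
gripper_width: 0.446
finger_force: 0.0
```

>>> {"fn": "apply_moves", "kwargs": {"moves": [5,0,0,0,0,5,0,0,0,0,5,0,0,0,0,5,0,0,0,0,5,0,0,0,0]}}

```text
time: 3.7
tcp_pos: [0.5885, 0.0239, 0.1096]
tool_rot: [0.002, 0.714, 0.7, 0.002]
force: [1.7, -1.3, 4.1]
gripper_width: 0.125
finger_force: 15.0
```

>>> {"fn": "apply_moves", "kwargs": {"moves": [5,-0.004,0,0,0,5,-0.008,0,0,0,5,-0.01,0,0,0,5,-0.01,0.0003,0,0,5,-0.01,0.0003,0,0]}}

```text
time: 4.12
tcp_pos: [0.5455, 0.0246, 0.1095]
tool_rot: [0.001, 0.714, 0.7, 0.001]
force: [2.9, -1.9, 7.6]
gripper_width: 0.126
finger_force: 15.0
```

>>> {"fn": "apply_moves", "kwargs": {"moves": [5,-0.01,0.0002,0,0,5,-0.01,0.0002,0,0,5,-0.01,0.0002,0,0,5,-0.01,0.0002,0,0,5,-0.01,0.0002,0,0]}}

```text
time: 4.53
tcp_pos: [0.4954, 0.0255, 0.1095]
tool_rot: [0.002, 0.714, 0.7, 0.001]
force: [2.8, -1.3, 8.5]
gripper_width: 0.128
finger_force: 15.0
```

>>> {"fn": "apply_moves", "kwargs": {"moves": [5,-0.01,0.0002,0,0,5,-0.01,0.0002,0,0,5,-0.008,0.0002,0,0,5,-0.005,0.0002,0,0,5,-0.004,0.0002,0,0]}}

```text
time: 4.95
tcp_pos: [0.4583, 0.0261, 0.1095]
tool_rot: [0.002, 0.714, 0.7, 0.001]
force: [2.6, -3.4, 7.3]
gripper_width: 0.128
finger_force: 15.0
```

>>> {"fn": "apply_moves", "kwargs": {"moves": [5,-0.003,0,0,0,5,-0.002,0,0,0,5,-0.002,0,0,0,5,-0.002,0,0,0,5,-0.002,0,0,0]}}

```text
time: 5.37
tcp_pos: [0.4478, 0.0263, 0.1095]
tool_rot: [0.002, 0.714, 0.7, 0.001]
force: [2.1, -1.2, 9.3]
gripper_width: 0.127
finger_force: 15.0
```

>>> {"fn": "apply_moves", "kwargs": {"moves": [5,-0.001,0,0,0,5,-0.001,0,0,0,5,-0.001,0,0,0]}}

```text
time: 5.62
tcp_pos: [0.4461, 0.0263, 0.1095]
tool_rot: [0.003, 0.714, 0.7, 0.002]
force: [9.5, -1.5, 0.6]
gripper_width: 0.129
finger_force: 15.0
```

>>> {"fn": "apply_moves", "kwargs": {"moves": [5,-0.001,0,0,0,5,0,0,0,0]}}

```text
time: 5.78
tcp_pos: [0.4461, 0.0263, 0.1096]
tool_rot: [0.004, 0.714, 0.7, 0.003]
force: [10.9, -1.2, -0.0]
gripper_width: 0.13
finger_force: 15.0
```

>>> {"fn": "apply_moves", "kwargs": {"moves": [45,0.001,0,0,0,45,0,0,0,0,45,0,0,0,0,45,0,0,0.015,0,45,0,0,0.025,0]}}

```text
time: 6.2
tcp_pos: [0.4391, 0.0267, 0.1442]
tool_rot: [-0.004, 0.714, 0.7, -0.004]
force: [-0.1, 0.1, -0.3]
gripper_width: 0.448
finger_force: 0.0
```

>>> {"fn": "apply_moves", "kwargs": {"moves": [45,0,0,0.035,0,45,0,0,0.035,7,80,0,0,0,7,80,0,0,0,7,80,0,0,0,7]}}

```text
time: 6.62
tcp_pos: [0.4426, 0.0267, 0.2177]
tool_rot: [-0.001, 0.521, 0.853, -0.0]
force: [0.1, -0.6, 0.2]
gripper_width: 0.65
finger_force: 0.0
```

>>> {"fn": "apply_moves", "kwargs": {"moves": [80,0.02,0,0,7,80,0.02,0,0,7,80,0.02,0,0,7,80,0,0,0,7,80,0,0,0,7]}}

```text
time: 7.03
tcp_pos: [0.5029, 0.0267, 0.2163]
tool_rot: [-0.002, 0.241, 0.971, -0.0]
force: [0.0, 0.5, -0.5]
gripper_width: 0.801
finger_force: 0.0
```

>>> {"fn": "apply_moves", "kwargs": {"moves": [80,0,0,0,7,80,0,0,0,7,80,0,0,0,7,80,0,0,0,5.5,80,0,0,0,0]}}

```text
time: 7.45
tcp_pos: [0.502, 0.0267, 0.2164]
tool_rot: [-0.002, 0.014, 1.0, 0.0]
force: [-0.2, -0.3, 0.3]
gripper_width: 0.801
finger_force: 0.0
```

```bash
python3 - <<'E'
from h import *
s=sensors.read_state();print(s["tcp_pos"],s["tool_rot"],s["force"],s["joints"])
k=calibration("wrist");f=grab_frame("wrist");cv2.imwrite("pics/w2.png",f[...,::-1])
for q in ("cover","pull"): print(q,[(np.round(d["xyz"],4),d["p"]) for d in search_frame("wrist",q)[:2]])
g=grab_frame("top");cv2.imwrite("pics/t2.png",g[...,::-1])
for q in ("cover","pull"): print(q,[(np.round(d["xyz"],4),d["p"]) for d in search_frame("top",q)[:2]])
np.save("k2.npy",k,allow_pickle=True)
for p in ([.531,.024,.108],[.626,.022,.108],[.446,.026,.105]): print(proj("wrist",p,k),proj("top",p))
E
```

```text
[0.50202807 0.0267216  0.21640951] [-1.78063258e-03  1.35897094e-02  9.99906070e-01  1.50141885e-05] [-0.21413439 -0.27324531  0.30605718] [ 3.56982638e-03 -3.11266245e-02  2.00979166e+00  9.91239382e-05
  1.16648785e+00 -1.54008536e+00]
cover [(array([0.576 , 0.0256, 0.1105]), 0.86)]
pull [(array([0.544 , 0.0245, 0.1053]), 0.82)]
cover [(array([0.6206, 0.0083, 0.1057]), 0.71), (array([ 0.6138, -0.0119,  0.1094]), 0.68)]
pull [(array([0.625 , 0.0094, 0.1078]), 0.92)]
(np.float64(273.16826113769787), np.float64(248.4456847183004)) (np.float64(274.2691668779311), np.float64(236.40340642155832))
(np.float64(274.19601382077036), np.float64(344.92505839854994)) (np.float64(274.1001611626211), np.float64(200.04507024577126))
(np.float64(272.3788251752806), np.float64(141.91691913517582)) (np.float64(274.37809859443274), np.float64(269.6029673809547))
```

View pics/w2.png

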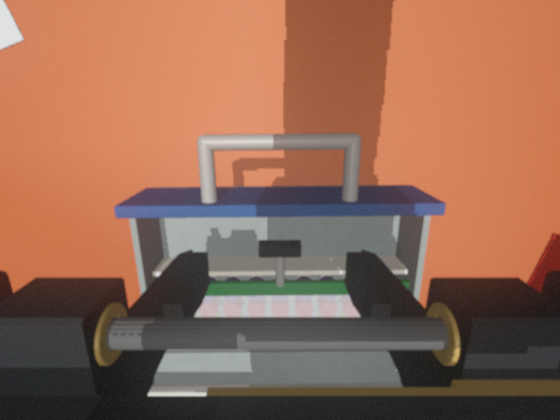

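The wrist view shows the T-grip at (280,248), the bar centre at (279,141) and the cover still shut.

```bash
python3 - <<'E'
from h import *
k=np.load("k2.npy",allow_pickle=True).item()
print(ray("wrist",(280,248),.112,k),ray("wrist",(279.5,141.5),.105,k),ray("wrist",(280,287),.108,k))
print(ray("wrist",(259.5,246),.112,k),ray("wrist",(300.5,246),.112,k))
print(ray("wrist",(118,212),.117,k),ray("wrist",(442,209),.117,k))
E
```

```text
[0.5289571  0.02958398 0.112     ] [0.44584126 0.03130893 0.105     ] [0.56677269 0.02869846 0.108     ]
[0.52676988 0.01324051 0.112     ] [0.52766467 0.046011   0.112     ]
[ 0.49373849 -0.09217585  0.117     ] [0.49806168 0.15241995 0.117     ]
```

>>> {"fn": "apply_moves", "kwargs": {"moves": [80,0.0145,0.0015,0,0,80,0.0145,0.0015,-0.03,0,80,0,0,-0.03,0,80,0,0,-0.025,0,80,0,0,-0.015,0]}}

```text
time: 8.17
tcp_pos: [0.531, 0.0296, 0.1146]
tool_rot: [-0.002, 0.015, 1.0, -0.0]
force: [-0.8, -0.4, -0.5]
gripper_width: 0.802
finger_force: 0.0
```

>>> {"fn": "apply_moves", "kwargs": {"moves": [80,0,0,-0.005,0,80,0,0,0,0,80,0,0,0,0]}}

```text
time: 8.42
tcp_pos: [0.5331, 0.0296, 0.1133]
tool_rot: [0.0, 0.015, 1.0, 0.0]
force: [0.3, 0.8, 0.4]
gripper_width: 0.796
finger_force: 0.0
```

```bash
python3 - <<'E'
from h import *
s=sensors.read_state();print(s["tcp_pos"],s["force"])
k=calibration("wrist");f=grab_frame("wrist");cv2.imwrite("pics/w3.png",f[...,::-1])
np.save("k3.npy",k,allow_pickle=True)
print(proj("wrist",[.5305,.0295,.108],k),proj("wrist",s["tcp_pos"],k))
E
```

```text
[0.53312479 0.02963079 0.11330347] [0.32698856 0.763885   0.40252178]
(np.float64(274.1416224956117), np.float64(277.36851265647135)) (np.float64(274.51966242484224), np.float64(288.28038168800515))
```

View pics/w3.png

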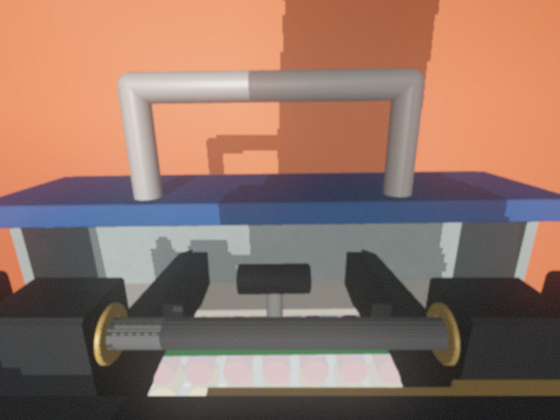

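The T-grip sits at (274,279), midway between the fingers. I'll trim the pose slightly, then pinch it.

>>> {"fn": "apply_moves", "kwargs": {"moves": [80,-0.002,0,-0.003,0,50,0,0,0,0,20,0,0,0,0,20,0,0,0,0,20,0,0,0,0], "squeeze": 8}}

```text
time: 8.88
tcp_pos: [0.5309, 0.0296, 0.1102]
tool_rot: [0.0, 0.015, 1.0, 0.0]
force: [0.7, 0.4, -0.4]
gripper_width: 0.52
finger_force: 0.0
```

>>> {"fn": "apply_moves", "kwargs": {"moves": [20,0,0,0,0,20,0,0,0,0,20,0,0,0,0]}}

```text
time: 9.13
tcp_pos: [0.5307, 0.0284, 0.1099]
tool_rot: [0.0, 0.014, 1.0, -0.001]
force: [-1.2, -5.2, 1.6]
gripper_width: 0.38
finger_force: 8.0
```

>>> {"fn": "apply_moves", "kwargs": {"moves": [20,0.0003,-0.001,0.0075,0,20,0.0009,0,0.0074,0,20,0.0015,0,0.0073,0,20,0.002,0,0.0072,0,20,0.0026,0,0.007,0]}}

```text
time: 9.55
tcp_pos: [0.5374, 0.0282, 0.1468]
tool_rot: [-0.001, 0.015, 1.0, -0.0]
force: [-1.7, -2.7, -0.2]
gripper_width: 0.381
finger_force: 8.0
```

>>> {"fn": "apply_moves", "kwargs": {"moves": [20,0.0029,-0.0001,0.0068,0,20,0.0035,-0.0001,0.0065,0,20,0.0041,-0.0001,0.0062,0,20,0.0046,-0.0001,0.0059,0,20,0.0051,-0.0001,0.0055,0]}}

```text
time: 9.97
tcp_pos: [0.5587, 0.0279, 0.1779]
tool_rot: [0.0, 0.015, 1.0, -0.0]
force: [-1.1, -5.0, 0.4]
gripper_width: 0.386
finger_force: 8.0
```

>>> {"fn": "apply_moves", "kwargs": {"moves": [20,0.0053,-0.0003,0.0051,0,20,0.0058,-0.0003,0.0045,0,20,0.0061,-0.0003,0.004,0,20,0.0064,-0.0003,0.0036,0,20,0.0067,-0.0002,0.0031,0]}}

```text
time: 10.38
tcp_pos: [0.5895, 0.0273, 0.198]
tool_rot: [0.0, 0.015, 1.0, 0.001]
force: [-0.3, -0.9, 0.1]
gripper_width: 0.383
finger_force: 8.0
```

```bash
python3 - <<'E'
from h import *
s=sensors.read_state();print(s["tcp_pos"],s["force"])
k=calibration("wrist");f=grab_frame("wrist");t=grab_frame("side")
np.save("k4.npy",k,allow_pickle=True)
print(proj("wrist",[.446,.0313,.105],k),proj("side",[.446,.0313,.105]),proj("side",[.6255,.0295,.108]))
c=f;d=t[120:330,160:440]
cv2.imwrite("pics/w4.png",np.hstack([cv2.resize(c,(400,300)),cv2.resize(d,(400,300))])[...,::-1])
E
```

```text
[0.58948002 0.02727142 0.19796835] [-0.26631205 -0.9290626   0.05817448]
(np.float64(274.464092681616), np.float64(-3.411214075390376)) (np.float64(343.7068426539266), np.float64(217.3279099405582)) (np.float64(268.8408646731587), np.float64(212.0482950346359))
```

View pics/w4.png

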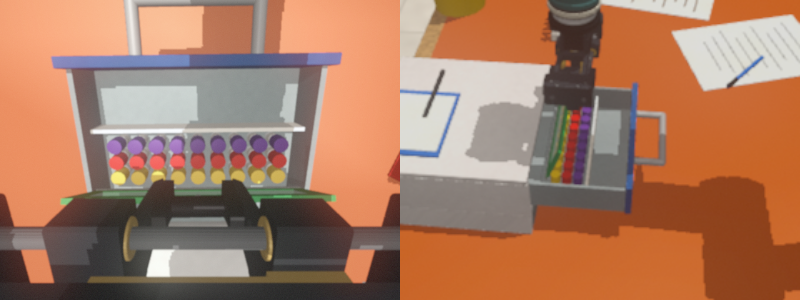

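The left half shows the cover rising with the pull still at the top of the image, so the drawer is at its stop. The side view agrees. I'll finish the arc slowly.

>>> {"fn": "apply_moves", "kwargs": {"moves": [20,0.007,-0.0002,0.0026,0,20,0.0072,-0.0002,0.002,0,20,0.0073,-0.0002,0.0015,0,20,0.006,-0.0001,0.0008,0,20,0.005,-0.0001,0.0003,0]}}

```text
time: 10.9
tcp_pos: [0.622, 0.0266, 0.2046]
tool_rot: [0.0, 0.015, 1.0, 0.001]
force: [0.5, 4.3, 1.5]
gripper_width: 0.388
finger_force: 8.0
```

>>> {"fn": "apply_moves", "kwargs": {"moves": [20,0.0025,0,0.0001,0,20,0.001,0,0,0,20,0,0,0,0,20,0,0,0,0]}}

```text
time: 11.23
tcp_pos: [0.6245, 0.0266, 0.2046]
tool_rot: [-0.0, 0.015, 1.0, 0.001]
force: [-0.4, 5.5, 1.1]
gripper_width: 0.384
finger_force: 8.0
```

```bash
python3 - <<'E'
from h import *
s=sensors.read_state();print(s["tcp_pos"],s["force"],s["wrist_torque"])
k=calibration("wrist");f=grab_frame("wrist");t=grab_frame("side");tt=grab_frame("top")
cv2.imwrite("pics/tt5.png",tt[...,::-1])
# expected points
X=np.array([.99978,-.0209,0]);Y=np.array([.0209,.99978,0]);H=np.array([.626,.0275,.108])
for n,sy,z in (("hingeL",.108,0),("edgeL",.108,.065),("hingeR",-.108,0),("edgeR",-.108,.065)):
    P=H+Y*sy+np.array([0,0,z]);print(n,[np.round(proj(c,P,kk),1) for c,kk in(("side",None),("wrist",k),("top",None))])
P=[.446,.0313,.105];print("bar",proj("side",P),proj("top",P))
cv2.imwrite("pics/s5.png",cv2.resize(t[140:290,200:400],(800,600),interpolation=cv2.INTER_CUBIC)[...,::-1])
cv2.imwrite("pics/w5.png",f[...,::-1])
E
```

```text
[0.62448495 0.02656351 0.20457191] [-0.36340569  5.52624768  1.09621505] [ 0.86860461 -0.12262394  0.04603927]
hingeL [array([262.4, 245.3]), array([420.1, 219.7]), array([230.6, 200.5])]
edgeL [array([261. , 225.4]), array([470.9, 258.4]), array([227.7, 196.3])]
hingeR [array([274.2, 182.1]), array([133.4, 222.2]), array([313.5, 199.7])]
edgeR [array([273.4, 162.3]), array([ 82.9, 261.6]), array([314.6, 195.4])]
bar (np.float64(343.7068426539266), np.float64(217.3279099405582)) (np.float64(272.31050079659553), np.float64(269.6604724171626))
```

View pics/s5.png

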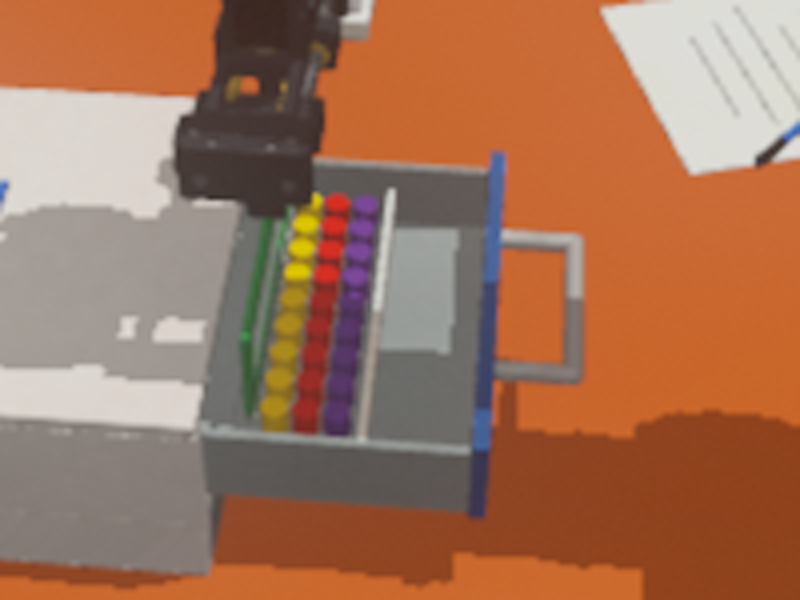

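The side view shows the bar at (343.5,217), exactly where predicted at the stop. The cover is nearly upright. The wrist view should give a finer angle.

```bash
python3 - <<'E'
import cv2
f=cv2.imread("pics/w5.png");cv2.imwrite("pics/w5c.png",cv2.resize(f[190:290,60:500],(792,180*1),interpolation=cv2.INTER_CUBIC))
a=cv2.resize(f[195:285,60:200],(780,500),interpolation=cv2.INTER_CUBIC);cv2.imwrite("pics/w5d.png",a)
E
```

```text
(no output)
```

View pics/w5.png

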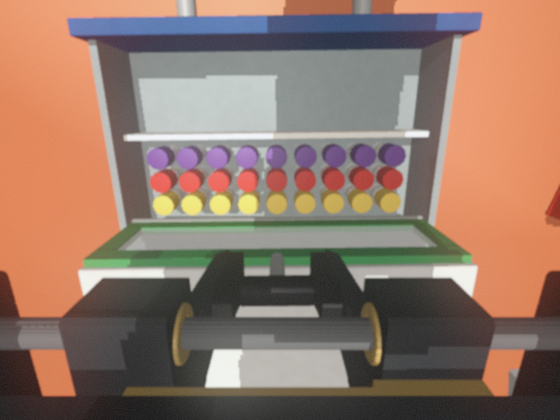

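The wrist view puts the cover's far top edge at rows 260–265, against about 264–267 predicted for upright. That is about 1 mm short, so I'll nudge it.

>>> {"fn": "apply_moves", "kwargs": {"moves": [20,0.0006,0.0005,0,0,20,0.0004,0,0,0,20,0,0,0,0,20,0,0,0,0,20,0,0,0,0]}}

```text
time: 11.8
tcp_pos: [0.6254, 0.0265, 0.2046]
tool_rot: [-0.0, 0.015, 1.0, 0.0]
force: [-1.2, 5.2, 1.0]
gripper_width: 0.383
finger_force: 8.0
```

>>> {"fn": "apply_moves", "kwargs": {"moves": [20,0,0,0,0,20,0,0,0,0,20,0,0,0,0]}}

```text
time: 12.05
tcp_pos: [0.6255, 0.0266, 0.2046]
tool_rot: [0.0, 0.015, 1.0, 0.0]
force: [-0.5, 5.4, 1.8]
gripper_width: 0.384
finger_force: 8.0
```

```bash
python3 -c "
from cell import job
print(job.hand_in())"
```

```text
the job is handed in; nothing more can be done
None
```

I pulled the drawer out to its stop, swung the cover up and handed the job in with the gripper still holding the cover. My position estimates put the cover within about 1° of straight up. I didn't touch the rack, tray or jar. I don't have the judge's result.

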